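# Preset the microscope lamp and switch on its mains

## Robot

A 7-joint arm with a two-finger parallel gripper is mounted at the origin on the work surface. World frame = base frame: x ahead of the robot, y to its left, z up, the work surface at z = 0. Lengths are in m, angles in rad, forces in N, time in s.
With the tool pointing down it reaches from about 0.4 to 0.85 m from the base axis. Payload 10.4 kg.
Tool frame: the origin (TCP) lies on the mounting face of the last link; the fingertips stand r.tips_ahead ahead of it and the grasp point (between the pads) lies 164 mm ahead of it (r.tips_ahead is the distance from the TCP to the fingertips, in m); z points along the fingers, y is the line along which they close (so a half turn about z gives the same grasp; the last joint's range is limited). The gripper opens to 87 mm and grips with 3 to 60 N. Pads are 19 mm wide; open, the fingers measure 117 mm over their backs; the gripper's body (75 mm by 190 mm) begins 51 mm behind the grasp point.
Start: joints at [-1.229, 0.332, -0.065, 1.46, 0.022, 1.35, -0.088], TCP at [0.223, 0.584, 0.405] pointing down, gripper open.
Joint ranges: [-2.6, 2.6], [-0.5, 2.12], [-1.47, 1.34], [0.16, 2.42], [-1.27, 4.41], [0.06, 2.06], [-2.6, 2.6]. Speed limits (rad/s): [2.22, 2.22, 2.79, 2.79, 3.14, 3.14, 3.14].

## Interface

Orientations are given as a unit quaternion [x, y, z, w].
In Python, from bench import telemetry, imaging, job, r gives the robot as it stands.
- The arm moves only by the tool move_arm, never from a script. Its argument "steps" is a list of rows, each an object of numbers: "dx", "dy", "dz": the shift along the tool's x, y, z in cm; "spin": the turn about the tool's z in rad. In form: [{"dx": .., "dy": .., "dz": .., "spin": ..}, ...]. A call has 1 to 12 rows; each row shifts and turns the commanded pose from where the row before left it, along the tool's axes as they then stand; what a row does not reach is not made up. A row lasts 1/10 s, in which the tool goes at most 50 mm and 8.59 degrees, less where a joint would pass 70% of its speed; a pose out of reach is approached as far as the arm can. A call with a gripper value outside its range is refused whole. "claw" is the finger opening in cm, from 0 to 8.7, set as the call begins (left out, the last holds). The fingers move at their own pace and stop on an object; "squeeze" is the grip in N (left out, the last holds). Time passes only in rows, so rows that do not move let the fingers close. It gives the time, the measured TCP pose, the force, the opening and the grip force at its end, in the units of the state.
- telemetry.read_state(): the state, without advancing time (a new reading comes with each control period).
- imaging.camera(name): name is "side" or "top" or "wrist"; returns a dict with "img" (384x512x3 uint8, red, green, blue), "camera_matrix" (3x3 intrinsics, pixels), "D" ([k1, k2, p1, p2, k3] as OpenCV has them; the pictures are not rectified), "R" (3x3) and "t" (3): a world point X has camera coordinates R X + t. Camera axes: x right, y down, z forward; pixel columns grow to the right and rows downward; lengths in m; the calibration is good to about 2 mm. A picture is of the moment at which its call begins. There is no depth.
- job.close_job(): hands the job in; it is judged then, once.
The state is a dict: "time": time; "joint_positions": joint angles; "joint_vel": joint speeds; "joint_torque": joint torques, N m; "ee_pos": TCP position; "eef_rot": TCP orientation; "ft_force": force on the tool from outside, world axes, zero at the start; "torque": the same for the moment, N m; "width": finger opening in m; "grip_force": force on a finger pad.
Only numpy, scipy, OpenCV 4.12 (cv2) and the standard library are available. Lean on these libraries where they do the work, as an engineer would, in place of code of your own. Each camera call takes 0.05 s, during which the arm holds its last target. There are 200 camera calls.

## Task

Get the measuring microscope's lamp ready with its mains still off: on the dimmer unit, roll the left thumbwheel until its tab stands at the second mark and the right one until its tab stands at the fourth, counting the five marks from the side nearest the robot. Then flip the large mains toggle on the other box over to on, away from the robot. Leave the small toggle beside it off and everything else where it stands.

Things in the scene. Friction and masses are not known exactly. Their poses are not given: they have to be found in the camera images.
- dimmer: Dimmer unit: flat black case 150 (x) x 170 (y) x 60 mm high, fixed, but at another place and yaw (within 0.35 rad) each time. Origin under its centre; x points away from the robot, y to the robot's left, z up. Two dark thumbwheels stand out of its top at x = 0, the left one at y = +37.5 mm, the right one at y = -37.5 mm, each between two thin black fixed cheeks (radius 39 mm, 28 mm over all).
- wheel_left (a joint): Angle (rad) of the left wheel's tab about its level axle (the dimmer's y): 0 upright, positive leaning to the dimmer's +x, away from the robot. Five white marks cross the cheeks' rims; mark n is at 0.35*(n-3): mark 1 nearest the robot, the longer mark 3 at the top, mark 2 at -0.35. Stops at -0.8 and 0.8. Friction (0.04 N m, 0.7 N at the tab) keeps it where it is left.
- wheel_left_tab (a point): Middle of the outer edge of the left wheel's tab, 64 mm from the axle. The tab is a white radial fin 16 mm wide along the axle, 6 mm thick, standing 24 mm proud of the ribbed dark wheel (radius 40 mm, 16 mm wide). It moves with the wheel.
- wheel_left_axle (a point): Centre of the left wheel, on its axle, 43 mm above the table; fixed in the dimmer. The wheel's top is 40 mm above it; a fingertip held 43 to 45 mm above it clears the wheel and strikes the tab anywhere between marks 1 and 5.
- wheel_right (a joint): Angle (rad) of the right wheel's tab about its level axle (the dimmer's y): 0 upright, positive leaning to the dimmer's +x, away from the robot. Five white marks cross the cheeks' rims; mark n is at 0.35*(n-3): mark 1 nearest the robot, the longer mark 3 at the top, mark 4 at +0.35. Stops at -0.8 and 0.8. Friction (0.04 N m, 0.7 N at the tab) keeps it where it is left.
- wheel_right_tab (a point): Middle of the outer edge of the right wheel's tab, 64 mm from the axle. The tab is a white radial fin 16 mm wide along the axle, 6 mm thick, standing 24 mm proud of the ribbed dark wheel (radius 40 mm, 16 mm wide). It moves with the wheel.
- wheel_right_axle (a point): Centre of the right wheel, on its axle, 43 mm above the table; fixed in the dimmer. The wheel's top is 40 mm above it; a fingertip held 43 to 45 mm above it clears the wheel and strikes the tab anywhere between marks 1 and 5.
- switchbox: Switch box: flat black case 150 x 150 x 55 mm high, fixed, but at another place and yaw (within 0.35 rad) each time, left or right of the dimmer. Origin under its centre; x points away from the robot, y to the robot's left. Two bare-metal toggles stand on its top at x = 0: the large mains switch at y = +25 mm, the small auxiliary one at y = -40 mm.
- mains (a joint): Angle (rad) of the large mains toggle: 0 = off (leaning 0.35 rad from upright to the box's -x, towards the robot), 0.7 = on (leaning 0.35 rad to +x, away from the robot), upright at 0.35. Over-centre: a spring throws it to the nearer end and holds it there; it takes about 2.5 N square to its tip to start it (up to 8 N by a level push with a grippy fingertip), falling to nothing at upright. It swings in the box's x-z plane.
- mains_tip (a point): Centre of the round end of the mains lever, 42 mm from the pivot; the end third is a bare aluminium bat handle of radius 6.5 mm, the shank below has radius 4 mm.
- mains_pivot (a point): Pivot of the mains lever, 63 mm above the table (8 mm above the case's top, inside a steel collar of radius 13 mm).
- aux (a joint): Angle of the small auxiliary toggle: 0 = off (leaning towards the robot), 0.7 = on. It starts off and must stay off.
- aux_tip (a point): Round end of the small toggle, 22 mm from its pivot, radius 3.5 mm, 65 mm to the right of the mains lever.
- sample: Bystander: white stepped turned part, 32 mm across, 28 mm high, standing between the two boxes on their robot side. Origin under its centre.
- setring: Bystander: steel setting ring, 48 mm outside, 16 mm high, lying between the two boxes. Origin under its centre.
- gaugeblock: Bystander: small steel gauge block 35 x 12 x 30 mm high, beyond the left box. Origin under its centre.
- loupe: Bystander: black loupe, 40 mm wide, 40 mm high, left of the boxes. Origin under its centre.
There are look-alikes about, which are no part of the job. What is shaped like the dimmer but green or pink is not meant.

How it is judged:
On the way, in this order (a step that is already met when the one before it is completed fails the run):
1. both thumbwheel tabs at their marks while the mains switch is still off (value of joint wheel_left between -0.47 and -0.23 rad and value of joint wheel_right between 0.23 and 0.47 rad and value of joint mains below 0.2 rad), for 0.2 s.
2. the mains toggle thrown over to on (value of joint mains above 0.58 rad), for 0.2 s.
At the end, for the whole second after the job is handed in: The left wheel's tab is within 0.12 rad of mark 2 and the right wheel's tab within 0.12 rad of mark 4 (a third of the spacing of the marks); the mains toggle is thrown fully over to on (above 0.58 rad); the small toggle is off (below 0.15 rad); no bystander has moved more than 30 mm (value of joint wheel_left between -0.47 and -0.23 rad and value of joint wheel_right between 0.23 and 0.47 rad and value of joint mains above 0.58 rad and value of joint aux below 0.15 rad and distance of each of sample, setring, gaugeblock, loupe from where it was at the start of the episode below 0.03 m); the robot touches nothing.
It fails at once if the mains is switched on before both wheels are at their marks (value of joint mains above 0.4 rad and not (value of joint wheel_left between -0.47 and -0.23 rad and value of joint wheel_right between 0.23 and 0.47 rad)).
It fails at once if the small toggle is flipped (value of joint aux above 0.4 rad).
It fails at once if a bystander is shoved or knocked over (distance of any of sample, setring, gaugeblock, loupe from where it was at the start of the episode above 0.03 m or angle between any of sample, setring, gaugeblock, loupe's own z axis and vertical above 0.6 rad).
It also fails if it takes over 51 s, if anything falls off the work surface, if the arm or the gripper's body presses on something with over 40 N, if the wrist force passes 120 N, or if a joint passes its speed limit or range.

## Working session

There is one attempt and no reset: what is moved stays moved. The work goes in short steps, Python scripts to look and compute and a tool call to move; the robot and the scene stay as the last step left them, time stands still between calls to the robot, and variables do not carry over. Pictures are saved under pics/ and viewed, at most 10 in all, crops included, and the job is handed in when it is done.

Besides the shell and the picture viewer there is one more tool, called after ">>>" as name([rows], argument=value, ...), one row to a line, values as JSON. move_arm: Moves the arm, as the interface text tells. Its arguments: {"type":"object","properties":{"steps":{"type":"array","items":{"type":"object","properties":{"dx":{"type":"number"},"dy":{"type":"number"},"dz":{"type":"number"},"spin":{"type":"number"}}}},"claw":{"type":"number"},"squeeze":{"type":"number"}},"required":["steps"]}

```bash
mkdir -p pics; cat > h.py <<'E'
import numpy as np, cv2
from bench import telemetry, imaging, job, r
def ray(c,uv):
    p=cv2.undistortPoints(np.array([[uv]],float),np.array(c["camera_matrix"]),np.array(c["D"]))[0,0]
    R=np.array(c["R"]);t=np.array(c["t"])
    return -R.T@t, R.T@np.array([p[0],p[1],1.])
def onz(c,uv,z):
    o,d=ray(c,uv); return o+d*(z-o[2])/d[2]
def proj(c,X):
    R=np.array(c["R"]);t=np.array(c["t"])
    return cv2.projectPoints(np.atleast_2d(np.array(X,float)),cv2.Rodrigues(R)[0],t,np.array(c["camera_matrix"]),np.array(c["D"]))[0][:,0]
def tri(c1,u1,c2,u2):
    o1,d1=ray(c1,u1);o2,d2=ray(c2,u2)
    s=np.linalg.lstsq(np.c_[d1,-d2],o2-o1,rcond=None)[0]
    a,b=o1+d1*s[0],o2+d2*s[1]; return (a+b)/2,np.linalg.norm(a-b)
def save(n,img,k=1): cv2.imwrite("pics/"+n,cv2.resize(img[:,:,::-1],None,fx=k,fy=k,interpolation=cv2.INTER_CUBIC))
E
python3 - <<'E'
from h import *
import pickle
s=telemetry.read_state();print(s["time"],s["ee_pos"],s["eef_rot"],s["width"],r.tips_ahead)
for n in("top","side"):
    c=imaging.camera(n);pickle.dump(dict(c),open(n+".pkl","wb"));save(n+"0.png",c["img"],1.56)
    print(n,-np.array(c["R"]).T@c["t"])
E
```

```text
0.0 [0.22290964 0.58375595 0.40393118] [ 1.81376144e-01  9.83413529e-01 -7.15796273e-04 -1.10478693e-04] 0.08741639682241283 0.1822
top [0.36820146 0.08963746 1.21667518]
side [ 0.16779199 -0.55154904  0.85298264]
```

View pics/top0.png

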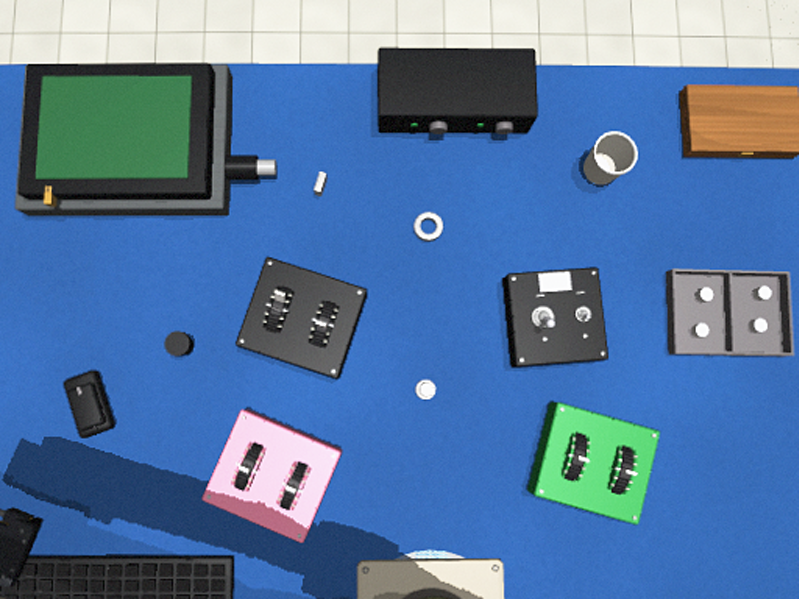

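View pics/side0.png

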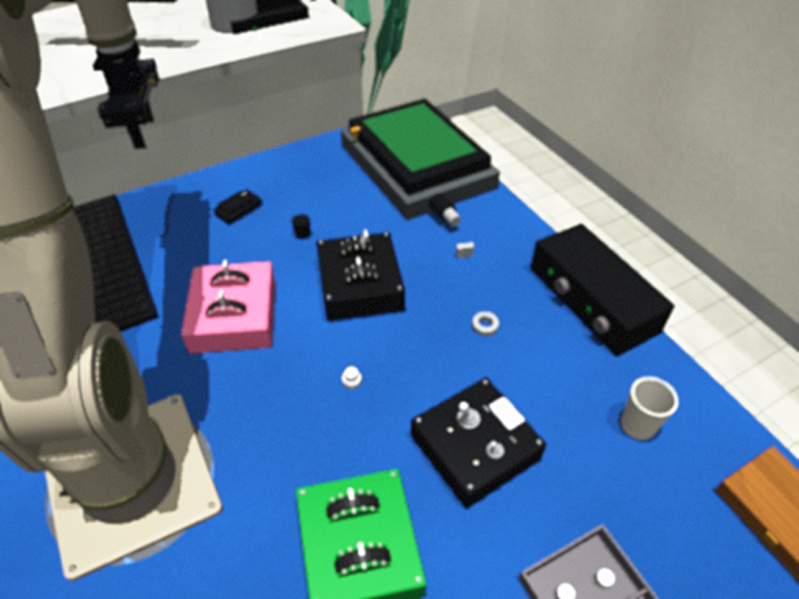

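The top view shows the black dimmer at about (302,318) with wheels at (278,310) and (325,322). The switch box is at (556,317), with the mains at (543,317) and aux at (583,314). The side view shows the same boxes at (360,275) and (478,440).

```bash
python3 - <<'E'
from h import *
import pickle
T=pickle.load(open("top.pkl","rb"));S=pickle.load(open("side.pkl","rb"))
def blob(c,uv,w=4):
    g=c["img"].mean(2);u,v=np.round(uv).astype(int)
    p=g[v-w:v+w+1,u-w:u+w+1];p=np.clip(p-np.median(p)-15,0,None)
    y,x=np.mgrid[v-w:v+w+1,u-w:u+w+1];return np.array([(p*x).sum(),(p*y).sum()])/max(p.sum(),1e-9)
k=1.5605
def box(pts,z):
    P=np.array([onz(T,blob(T,np.array(p)/k),z) for p in pts]) # TL TR BR BL
    c=P.mean(0);x=(P[0]+P[1]-P[2]-P[3])/2;y=(P[0]+P[3]-P[1]-P[2])/2
    print("c",c.round(4),"yaw",np.arctan2(x[1],x[0]),np.arctan2(-y[0],y[1]),np.linalg.norm(x),np.linalg.norm(y));return c,np.arctan2(x[1],x[0])/2+np.arctan2(-y[0],y[1])/2
D=box([(270,263),(362,291),(337,374),(241,343)],.06)
B=box([(509,276),(594,271),(603,359),(517,363)],.055)
def f(b,p,z):
    c,a=b;return np.array([c[0]+np.cos(a)*p[0]-np.sin(a)*p[1],c[1]+np.sin(a)*p[0]+np.cos(a)*p[1],z])
for n,p in(("L",.0375),("R",-.0375)):
    print(n,f(D,(0,p),.043).round(4))
    for a in np.arange(-.8,.81,.2):
        q=f(D,(.064*np.sin(a),p),.043+.064*np.cos(a));print("  %.2f"%a,(proj(T,q)[0]).round(1),(proj(S,q)[0]).round(1))
print("mains",f(B,(0,.025),.063),"tip px",[ (proj(T,f(B,(.042*np.sin(a),.025),.063+.042*np.cos(a)))[0]).round(1) for a in(-.35,.35)])
a=cv2.resize(T["img"][160:250,145:245],(400,360),interpolation=2);b=cv2.resize(S["img"][142:212,195:265],(400,360),interpolation=2)
save("c1.png",np.hstack([a,b]))
E
```

```text
c [0.4968 0.2015 0.06  ] yaw -0.32647961278711846 -0.3112699997603194 0.13399204710497178 0.15343079938872156
c [ 0.4979 -0.2047  0.055 ] yaw 0.05524802251222291 0.07554066236417334 0.1356230459897435 0.1356194759704983
L [0.5086 0.2371 0.043 ]
  -0.80 [170.6 214.7] [211.2 155.5]
  -0.60 [171.5 210.5] [214.3 153.1]
  -0.40 [172.7 205.7] [217.9 151. ]
  -0.20 [174.2 200.6] [222.  149.6]
  -0.00 [175.9 195.5] [226.2 148.7]
  0.20 [177.7 190.4] [230.5 148.5]
  0.40 [179.6 185.8] [234.7 149. ]
  0.60 [181.5 181.8] [238.5 150.1]
  0.80 [183.2 178.5] [241.8 151.8]
R [0.4851 0.1658 0.043 ]
  -0.80 [200.5 224.5] [214. 173.]
  -0.60 [201.6 220.3] [217.3 170.5]
  -0.40 [202.9 215.6] [221.1 168.4]
  -0.20 [204.4 210.5] [225.3 166.9]
  -0.00 [206.1 205.3] [229.8 166. ]
  0.20 [207.9 200.3] [234.3 165.8]
  0.40 [209.7 195.6] [238.6 166.2]
  0.60 [211.3 191.5] [242.5 167.3]
  0.80 [212.8 188.1] [246.  168.9]
mains [ 0.49628086 -0.17973687  0.063     ] tip px [array([352.3, 206.3]), array([351.1, 194.4])]
```

View pics/c1.png

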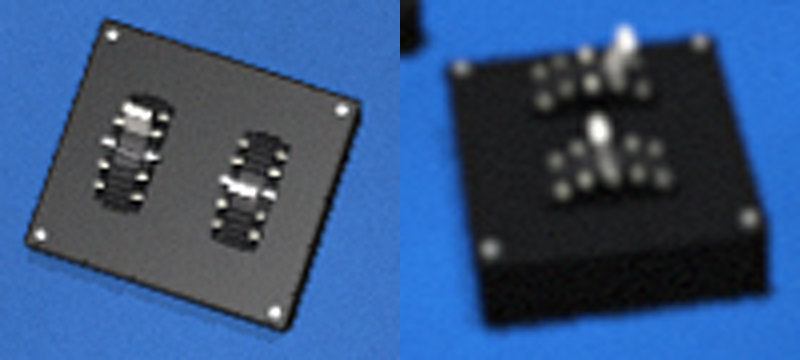

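The crops show the left tab leaning away, at side pixel (234,149), so about +0.4 rad. The right tab is upright at (230,166), about 0 rad. I'll close the fingers and go above the far side of the left tab.

>>> move_arm([
  {"spin":-0.046},
  {"dx":-3.6,"dy":-2,"dz":0.5},
  {"dx":-3.6,"dy":-2,"dz":0.5},
  {"dx":-3.6,"dy":-2,"dz":0.5},
  {"dx":-3.6,"dy":-2,"dz":0.5},
  {"dx":-3.6,"dy":-2,"dz":0.5},
  {"dx":-3.6,"dy":-2,"dz":0.5},
  {"dx":-3.6,"dy":-2,"dz":0.5},
  {"dx":-3.6,"dy":-2,"dz":0.5},
  {"dx":-3.6,"dy":-2,"dz":0.5},
  {"dx":-3.6,"dy":-2,"dz":0.5},
  {"dx":-3.6,"dy":-2,"dz":0.5},
], claw=0)

```text
$.steps[0]: bad value
```

>>> move_arm([
  {"dx":-3.6,"dy":-2,"dz":1},
  {},
])

```text
$.steps[0]: bad value
```

```bash
cat >> h.py <<'E'
DC=np.array([.4968,.2015]);DA=-.319;BC=np.array([.4979,-.2047]);BA=.065
def loc(c,a,p): d=np.array(p[:2])-c;return np.array([np.cos(a)*d[0]+np.sin(a)*d[1],-np.sin(a)*d[0]+np.cos(a)*d[1]])*1000
def st(c=DC,a=DA):
    from scipy.spatial.transform import Rotation as R
    s=telemetry.read_state();M=R.from_quat(s["eef_rot"]).as_matrix();p=s["ee_pos"]+M[:,2]*r.tips_ahead
    print("t",s["time"],"tip local mm",loc(c,a,p).round(1),"tip z",p[2].round(4),"tool x yaw rel",(np.arctan2(M[1,0],M[0,0])-a).round(3),"w",s["width"],"F",np.round(s["ft_force"],1))
E
python3 - <<'E'
from h import *
st();S=imaging.camera("side");T=imaging.camera("top");W=imaging.camera("wrist")
a=cv2.resize(T["img"][130:250,125:265],(400,343),interpolation=2);b=cv2.resize(S["img"][102:222,175:315],(400,343),interpolation=2)
save("c2.png",np.hstack([a,b]));save("w2.png",W["img"])
E
```

```text
t 0.1 tip local mm [-379.9  276.9] tip z 0.2219 tool x yaw rel 3.096 w 0.08670918699680555 F [-0.6 -0.2  0.3]
```

View pics/c2.png

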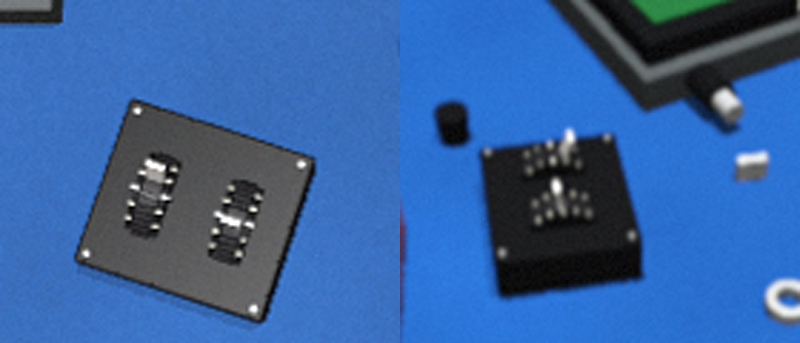

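View pics/w2.png

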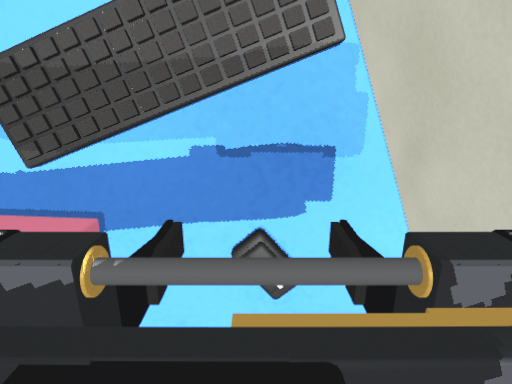

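The moves were refused and nothing moved; the rows probably need all four keys. The pictures show the arm still away from the boxes.

>>> move_arm([
  {"dx":0,"dy":0,"dz":0,"spin":-0.046},
  {"dx":-3.6,"dy":-2,"dz":0.5,"spin":0},
  {"dx":-3.6,"dy":-2,"dz":0.5,"spin":0},
  {"dx":-3.6,"dy":-2,"dz":0.5,"spin":0},
  {"dx":-3.6,"dy":-2,"dz":0.5,"spin":0},
  {"dx":-3.6,"dy":-2,"dz":0.5,"spin":0},
  {"dx":-3.6,"dy":-2,"dz":0.5,"spin":0},
  {"dx":-3.6,"dy":-2,"dz":0.5,"spin":0},
  {"dx":-3.6,"dy":-2,"dz":0.5,"spin":0},
  {"dx":-3.6,"dy":-2,"dz":0.5,"spin":0},
  {"dx":-3.6,"dy":-2,"dz":0.5,"spin":0},
  {"dx":-3.6,"dy":-2,"dz":0.5,"spin":0},
], claw=0)

```text
time: 1.45
ee_pos: [0.5309, 0.2495, 0.3497]
eef_rot: [0.159, 0.987, 0.0, 0.0]
ft_force: [0.3, 0.2, -0.4]
width: 0.0028
grip_force: 0.0
```

```bash
python3 -c "
from h import *
st()"
```

```text
t 1.45 tip local mm [17.4 56.3] tip z 0.1675 tool x yaw rel 3.142 w 0.002814350453449909 F [ 0.3  0.2 -0.4]
```

>>> move_arm([
  {"dx":-3.5,"dy":-1.9,"dz":2,"spin":0},
  {"dx":0,"dy":0,"dz":0,"spin":0},
  {"dx":0,"dy":0,"dz":0,"spin":0},
])

```text
time: 1.75
ee_pos: [0.5577, 0.2209, 0.329]
eef_rot: [0.16, 0.987, -0.0, -0.001]
ft_force: [-0.2, 0.8, -0.1]
width: 0.0005
grip_force: 0.0
```

```bash
python3 - <<'E'
from h import *
st();S=imaging.camera("side");T=imaging.camera("top")
a=cv2.resize(T["img"][130:250,125:265],(400,343),interpolation=2);b=cv2.resize(S["img"][102:222,175:315],(400,343),interpolation=2)
save("c3.png",np.hstack([a,b]))
E
```

```text
t 1.75 tip local mm [51.6 37.3] tip z 0.1468 tool x yaw rel 3.14 w 0.0004633072222243213 F [-0.2  0.8 -0.1]
```

View pics/c3.png

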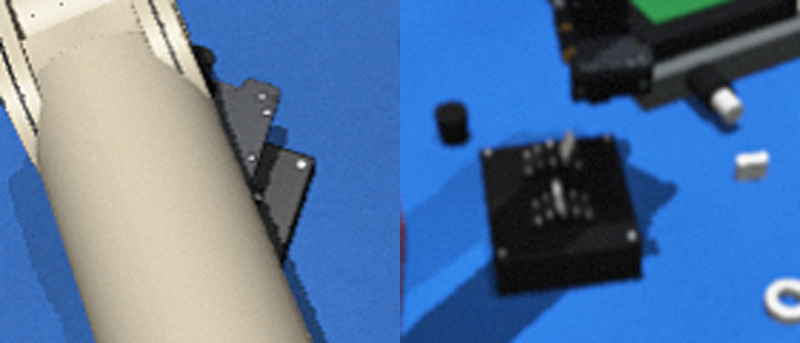

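The side crop shows the gripper as a dark block with its lower edge at crop (610,98); the top view is hidden by the arm. I'll check it against the tip's projected position.

```bash
python3 - <<'E'
from h import *
from scipy.spatial.transform import Rotation as R
S=imaging.camera("side");s=telemetry.read_state();M=R.from_quat(s["eef_rot"]).as_matrix()
for d in(.1822,.164,.113): 
    p=np.array([s["ee_pos"]+M@[0,y,d] for y in(-.015,0,.015)]);q=proj(S,p);print(d,(((q-[175,102])*400/140)+[400,0]).round(0).tolist())
W=imaging.camera("wrist");im=cv2.resize(S["img"][62:182,205:305],(400,480),interpolation=2)
im=np.clip(im.astype(float)*2.2,0,255).astype(np.uint8)
save("c4.png",np.hstack([im,cv2.resize(W["img"],(400,480))]))
E
```

```text
0.1822 [[596.0, 105.0], [593.0, 96.0], [591.0, 86.0]]
0.164 [[595.0, 91.0], [593.0, 81.0], [590.0, 72.0]]
0.113 [[594.0, 49.0], [592.0, 40.0], [589.0, 30.0]]
```

View pics/c4.png

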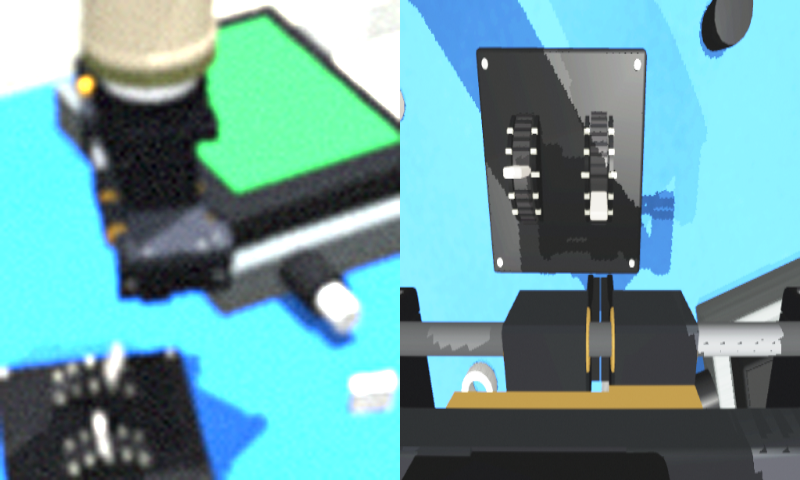

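The wrist view is clear: the closed fingers at (600,280) line up with the left wheel at about (598,165), and its tab at (598,205) leans towards them. The block in the side view is the gripper body hiding the fingers. I'll lower now.

>>> move_arm([
  {"dx":0,"dy":0,"dz":2,"spin":0},
  {"dx":0,"dy":0,"dz":2,"spin":0},
  {"dx":0,"dy":0,"dz":1.9,"spin":0},
  {"dx":0,"dy":0,"dz":0,"spin":0},
  {"dx":0,"dy":0,"dz":0,"spin":0},
  {"dx":0.5,"dy":0,"dz":0,"spin":0},
])

```text
time: 2.55
ee_pos: [0.5531, 0.2236, 0.2722]
eef_rot: [0.159, 0.987, 0.001, 0.001]
ft_force: [-0.0, -0.1, -0.9]
width: 0.0006
grip_force: 0.0
```

```bash
python3 -c "
from h import *
st()"
```

```text
t 2.55 tip local mm [46.8 38.9] tip z 0.09 tool x yaw rel 3.142 w 0.0005744767428980866 F [-0.  -0.1 -0.9]
```

>>> move_arm([
  {"dx":0,"dy":-0.1,"dz":0.2,"spin":0},
  {"dx":0.4,"dy":0,"dz":0,"spin":0},
  {"dx":0.4,"dy":0,"dz":0,"spin":0},
  {"dx":0.4,"dy":0,"dz":0,"spin":0},
  {"dx":0.4,"dy":0,"dz":0,"spin":0},
  {"dx":0.4,"dy":0,"dz":0,"spin":0},
  {"dx":0.4,"dy":0,"dz":0,"spin":0},
  {"dx":0.4,"dy":0,"dz":0,"spin":0},
  {"dx":0.4,"dy":0,"dz":0,"spin":0},
  {"dx":0.4,"dy":0,"dz":0,"spin":0},
  {"dx":0.4,"dy":0,"dz":0,"spin":0},
  {"dx":0.4,"dy":0,"dz":0,"spin":0},
])

```text
time: 3.75
ee_pos: [0.5102, 0.2363, 0.2686]
eef_rot: [0.159, 0.987, -0.0, -0.0]
ft_force: [0.8, -1.1, -0.8]
width: 0.0004
grip_force: 0.6
```

```bash
python3 -c "
from h import *
st();st()"
```

```text
t 3.75 tip local mm [ 1.7 37.2] tip z 0.0864 tool x yaw rel 3.142 w 0.00038684889545455574 F [ 0.8 -1.1 -0.8]
t 3.75 tip local mm [ 1.7 37.2] tip z 0.0864 tool x yaw rel 3.142 w 0.00038684889545455574 F [ 0.8 -1.1 -0.8]
```

>>> move_arm([
  {"dx":0.3,"dy":0,"dz":0,"spin":0},
  {"dx":0.2,"dy":0,"dz":0,"spin":0},
  {"dx":0,"dy":0,"dz":0,"spin":0},
  {"dx":0,"dy":0,"dz":0,"spin":0},
  {"dx":-1,"dy":0,"dz":0,"spin":0},
  {"dx":-1,"dy":0,"dz":-2,"spin":0},
  {"dx":-1,"dy":0,"dz":-4,"spin":0},
  {"dx":-3,"dy":0,"dz":0,"spin":0},
  {"dx":0,"dy":0,"dz":0,"spin":0},
  {"dx":0,"dy":0,"dz":0,"spin":0},
])

```text
time: 4.75
ee_pos: [0.5634, 0.2183, 0.3284]
eef_rot: [0.159, 0.987, -0.0, -0.0]
ft_force: [-0.6, 0.3, 0.5]
width: 0.0004
grip_force: 0.0
```

```bash
cat >>h.py <<'E'
def pt(c,a,p,z): return np.array([c[0]+np.cos(a)*p[0]-np.sin(a)*p[1],c[1]+np.sin(a)*p[0]+np.cos(a)*p[1],z])
def tabs(cam,n=None):
    """tab angles: white pixels along each wheel's mid-plane (dimmer y +-5 mm)"""
    c=imaging.camera(cam);g=c["img"].astype(float)
    for w,y in(("L",.0375),("R",-.0375)):
        A=np.arange(-.85,.86,.05);row=[]
        for a in A:
            q=np.array([proj(c,pt(DC,DA,(rr*np.sin(a),y+e),.043+rr*np.cos(a)))[0] for e in(-.004,0,.004) for rr in(.062,.057)])
            row.append(np.mean([cv2.getRectSubPix(c["img"],(1,1),tuple(map(float,v))).min() for v in q]))
        row=np.array(row);k=row>row.min()+.6*(row.max()-row.min());print(cam,w,row.astype(int).tolist(),"ang",(A[k]*row[k]).sum()/row[k].sum())
    return c
E
python3 - <<'E'
from h import *
st();tabs("side");tabs("wrist")
E
```

```text
t 4.75 tip local mm [57.9 36.8] tip z 0.1462 tool x yaw rel 3.14 w 0.0003523925466682877 F [-0.6  0.3  0.5]
side L [26, 27, 26, 27, 25, 25, 31, 60, 130, 197, 210, 162, 95, 54, 38, 39, 51, 69, 68, 50, 38, 37, 39, 39, 35, 32, 31, 26, 22, 19, 14, 12, 12, 13, 12] ang -0.3531259129418634
side R [15, 17, 16, 15, 16, 16, 17, 19, 20, 18, 17, 20, 26, 26, 29, 78, 142, 144, 87, 30, 13, 18, 22, 20, 14, 13, 14, 15, 14, 13, 14, 12, 13, 13, 12] ang -0.02481093659104055
wrist L [143, 143, 143, 142, 139, 114, 70, 136, 242, 254, 251, 252, 252, 176, 168, 137, 120, 73, 63, 61, 57, 54, 55, 55, 48, 49, 52, 44, 42, 41, 41, 41, 41, 41, 41] ang -0.330884068112899
wrist R [60, 60, 60, 60, 59, 55, 49, 54, 88, 122, 54, 65, 115, 98, 70, 230, 255, 147, 84, 74, 106, 94, 56, 78, 117, 96, 71, 70, 67, 64, 64, 61, 61, 61, 61] ang -0.07372037100652626
```

Left wheel reads −0.35, on mark. Next is the right wheel.

>>> move_arm([
  {"dx":3,"dy":-2.5,"dz":0,"spin":0},
  {"dx":3,"dy":-2.5,"dz":0,"spin":0},
  {"dx":3,"dy":-2.4,"dz":0,"spin":0},
  {"dx":0,"dy":0,"dz":0,"spin":0},
  {"dx":0,"dy":0,"dz":2,"spin":0},
  {"dx":0,"dy":0,"dz":2,"spin":0},
  {"dx":0,"dy":0,"dz":1.9,"spin":0},
  {"dx":0,"dy":0,"dz":0,"spin":0},
  {"dx":0,"dy":0,"dz":0,"spin":0},
])

```text
time: 5.75
ee_pos: [0.4541, 0.1773, 0.27]
eef_rot: [0.158, 0.987, -0.0, -0.0]
ft_force: [0.9, 0.2, -0.4]
width: 0.0006
grip_force: 0.0
```

```bash
python3 -c "
from h import *
st()"
```

```text
t 5.75 tip local mm [-33.  -36.4] tip z 0.0878 tool x yaw rel 3.142 w 0.0005985115694957868 F [ 0.9  0.2 -0.4]
```

>>> move_arm([
  {"dx":-0.4,"dy":0,"dz":0.1,"spin":0},
  {"dx":-0.4,"dy":0,"dz":0,"spin":0},
  {"dx":-0.4,"dy":0,"dz":0,"spin":0},
  {"dx":-0.4,"dy":0,"dz":0,"spin":0},
  {"dx":-0.4,"dy":0,"dz":0,"spin":0},
  {"dx":-0.4,"dy":0,"dz":0,"spin":0},
  {"dx":-0.4,"dy":0,"dz":0,"spin":0},
  {"dx":-0.4,"dy":0,"dz":0,"spin":0},
  {"dx":-0.2,"dy":0,"dz":0,"spin":0},
  {"dx":0,"dy":0,"dz":0,"spin":0},
  {"dx":0,"dy":0,"dz":0,"spin":0},
])

```text
time: 6.85
ee_pos: [0.4865, 0.1663, 0.2688]
eef_rot: [0.159, 0.987, 0.0, 0.0]
ft_force: [0.7, 1.2, 0.2]
width: 0.0
grip_force: 0.0
```

```bash
python3 -c "
from h import *
st();tabs('side');tabs('wrist');st()"
```

```text
t 6.85 tip local mm [  1.3 -36.7] tip z 0.0866 tool x yaw rel 3.142 w 3.379055563049817e-05 F [0.7 1.2 0.2]
side L [26, 26, 27, 29, 30, 30, 28, 23, 21, 20, 19, 19, 17, 15, 10, 10, 9, 11, 11, 10, 11, 9, 11, 10, 11, 9, 10, 11, 12, 12, 16, 23, 30, 38, 43] ang 0.30413064361191267
side R [24, 23, 24, 23, 23, 22, 19, 17, 17, 19, 20, 22, 21, 24, 26, 28, 28, 29, 28, 29, 25, 21, 21, 22, 22, 18, 17, 15, 14, 13, 11, 14, 20, 24, 25] ang -0.11266233766233699
wrist L [77, 76, 72, 67, 46, 46, 127, 56, 172, 248, 225, 65, 65, 52, 148, 73, 55, 87, 113, 97, 146, 179, 198, 177, 156, 143, 86, 80, 74, 70, 67, 67, 65, 62, 60] ang -0.09779983342587381
wrist R [42, 43, 54, 56, 64, 55, 64, 62, 77, 83, 88, 92, 58, 45, 45, 46, 46, 56, 67, 84, 105, 113, 117, 118, 118, 109, 86, 84, 80, 57, 55, 55, 55, 55, 55] ang 0.20735357450473826
t 6.95 tip local mm [  1.2 -36.6] tip z 0.0866 tool x yaw rel 3.142 w 0.0001468473849279686 F [-0.8 -0.1 -0.1]
```

>>> move_arm([
  {"dx":-0.2,"dy":0,"dz":0,"spin":0},
  {"dx":0,"dy":0,"dz":0,"spin":0},
  {"dx":0,"dy":0,"dz":0,"spin":0},
  {"dx":1,"dy":0,"dz":0,"spin":0},
  {"dx":1,"dy":0,"dz":-2,"spin":0},
  {"dx":0.5,"dy":0,"dz":-4,"spin":0},
  {"dx":3,"dy":-3,"dz":0,"spin":0},
  {"dx":0,"dy":-4,"dz":0,"spin":0},
  {"dx":0,"dy":-4,"dz":0,"spin":0},
  {"dx":0,"dy":0,"dz":0,"spin":0},
])

```text
time: 7.95
ee_pos: [0.3999, 0.0746, 0.3287]
eef_rot: [0.161, 0.987, 0.0, -0.0]
ft_force: [0.3, 0.5, -1.1]
width: 0.0006
grip_force: 0.0
```

```bash
python3 -c "
from h import *
st();tabs('side');tabs('wrist');T=tabs('top')
save('t5.png',T['img'][110:270,110:400],2.7)"
```

```text
t 7.95 tip local mm [ -52.3 -150.8] tip z 0.1465 tool x yaw rel 3.137 w 0.0006187799842119757 F [ 0.3  0.5 -1.1]
side L [11, 10, 10, 10, 9, 8, 10, 11, 9, 11, 10, 10, 12, 12, 13, 15, 18, 22, 20, 19, 29, 44, 54, 55, 46, 39, 37, 38, 38, 35, 31, 30, 29, 30, 30] ang 0.36197083725305845
side R [45, 43, 41, 40, 40, 37, 35, 35, 36, 34, 34, 33, 34, 32, 29, 29, 33, 44, 48, 38, 32, 46, 84, 146, 211, 237, 222, 154, 76, 36, 29, 30, 30, 31, 32] ang 0.4193883730318946
wrist L [35, 34, 34, 33, 36, 122, 26, 13, 23, 36, 21, 11, 10, 35, 46, 56, 72, 82, 75, 68, 71, 38, 23, 9, 11, 14, 14, 14, 19, 23, 23, 29, 31, 35, 35] ang -0.35931651749389704
wrist R [44, 38, 33, 37, 38, 129, 37, 48, 41, 131, 66, 58, 41, 48, 72, 92, 107, 112, 121, 114, 112, 130, 182, 208, 226, 231, 219, 119, 116, 108, 104, 71, 37, 34, 33] ang 0.35455822666250497
top L [83, 84, 80, 67, 49, 39, 32, 86, 228, 230, 171, 156, 118, 83, 92, 95, 108, 88, 75, 57, 56, 53, 47, 47, 48, 45, 40, 37, 45, 60, 73, 77, 77, 76, 76] ang -0.3836790855207447
top R [96, 95, 93, 86, 80, 73, 78, 89, 78, 68, 69, 67, 67, 73, 97, 101, 120, 92, 94, 75, 108, 154, 161, 170, 228, 224, 128, 54, 47, 64, 79, 84, 85, 85, 84] ang 0.33285532186105904
```

View pics/t5.png

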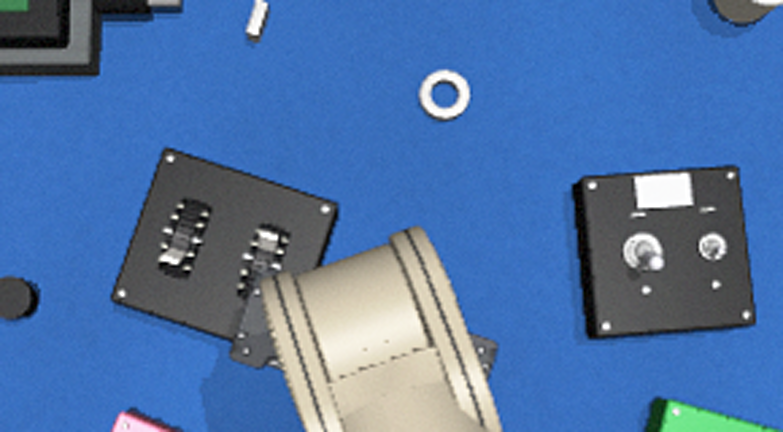

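The top view shows the left tab at (175,255) by mark 2 and the right tab at (265,238) near mark 4. The mains lever is at (652,260), leaning towards the robot. Next I'll go to the near side of the mains lever.

>>> move_arm([
  {"dx":0,"dy":0,"dz":0,"spin":-0.128},
  {"dx":0,"dy":0,"dz":0,"spin":-0.128},
  {"dx":0,"dy":0,"dz":0,"spin":-0.128},
  {"dx":-0.4,"dy":-3.25,"dz":0,"spin":0},
  {"dx":-0.4,"dy":-3.25,"dz":0,"spin":0},
  {"dx":-0.4,"dy":-3.25,"dz":0,"spin":0},
  {"dx":-0.4,"dy":-3.25,"dz":0,"spin":0},
  {"dx":-0.4,"dy":-3.25,"dz":0,"spin":0},
  {"dx":-0.4,"dy":-3.25,"dz":0,"spin":0},
  {"dx":-0.4,"dy":-3.25,"dz":0,"spin":0},
  {"dx":-0.4,"dy":-3.25,"dz":0,"spin":0},
  {"dx":0,"dy":0,"dz":0,"spin":0},
])

```text
time: 9.3
ee_pos: [0.4511, -0.1816, 0.3288]
eef_rot: [-0.031, 1.0, -0.001, 0.0]
ft_force: [-0.7, -0.1, -0.1]
width: 0.0005
grip_force: 0.0
```

```bash
python3 - <<'E'
from h import *
st(BC,BA);tabs('side');T=tabs('top');S=imaging.camera("side");W=imaging.camera("wrist")
for n,p in(("tip",pt(BC,BA,(-.0144,.025),.1025)),("piv",pt(BC,BA,(0,.025),.063)),("wL",None)):
    if p is not None: print(n,"wrist px",proj(W,p)[0].round(0))
a=cv2.resize(S["img"][140:220,195:275],(380,380),interpolation=2)
save("c6.png",np.hstack([a,cv2.resize(W["img"],(507,380))[:,:420]]))
E
```

```text
t 9.3 tip local mm [-45.2  25.6] tip z 0.1466 tool x yaw rel -3.145 w 0.00047902778496614057 F [-0.7 -0.1 -0.1]
side L [31, 31, 30, 31, 30, 31, 37, 69, 150, 221, 234, 188, 112, 62, 45, 45, 61, 81, 81, 58, 45, 47, 54, 53, 46, 40, 38, 38, 37, 34, 31, 30, 30, 31, 31] ang -0.35257172395967906
side R [31, 31, 31, 31, 31, 31, 33, 38, 39, 35, 35, 41, 53, 54, 38, 34, 61, 86, 71, 41, 31, 46, 85, 145, 209, 237, 222, 154, 77, 36, 29, 30, 31, 32, 31] ang 0.41954499494438935
top L [84, 85, 80, 66, 48, 38, 31, 87, 229, 230, 172, 157, 117, 84, 92, 95, 107, 89, 75, 57, 55, 53, 46, 44, 48, 45, 40, 35, 41, 60, 73, 76, 76, 76, 76] ang -0.38366033755274215
top R [94, 96, 89, 70, 47, 41, 42, 45, 49, 50, 48, 54, 63, 66, 93, 100, 123, 92, 95, 76, 109, 154, 160, 171, 228, 223, 126, 52, 45, 65, 81, 84, 86, 85, 85] ang 0.3110271903323273
tip wrist px [250. 249.]
piv wrist px [251. 243.]
```

View pics/c6.png

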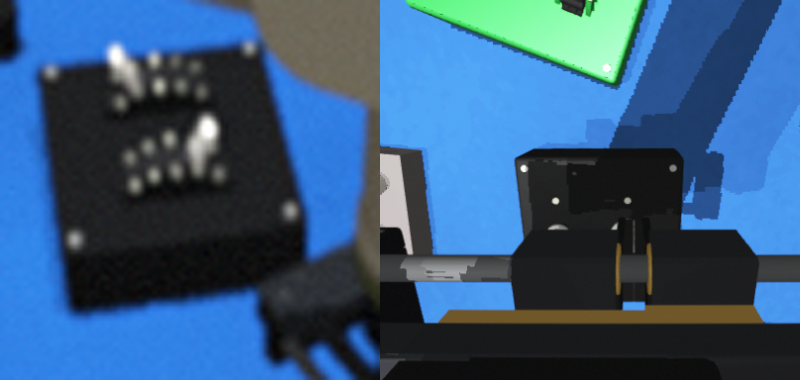

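The side crop shows the right tab at (205,130) over mark 4 and the left one at (118,60) over mark 2. In the wrist view the fingers at (632,260) line up with the mains column. I'll lower and push the lever over.

>>> move_arm([
  {"dx":0,"dy":0,"dz":2,"spin":0},
  {"dx":0,"dy":0,"dz":2,"spin":0},
  {"dx":0,"dy":0,"dz":1.8,"spin":0},
  {"dx":0,"dy":0,"dz":0,"spin":0},
  {"dx":-0.5,"dy":0,"dz":0,"spin":0},
  {"dx":-0.5,"dy":0,"dz":0,"spin":0},
  {"dx":-0.5,"dy":0,"dz":0,"spin":0},
  {"dx":-0.5,"dy":0,"dz":0,"spin":0},
  {"dx":-0.5,"dy":0,"dz":0,"spin":0},
  {"dx":-0.5,"dy":0,"dz":0,"spin":0},
  {"dx":-0.5,"dy":0,"dz":0,"spin":0},
  {"dx":-0.4,"dy":0,"dz":0,"spin":0},
])

```text
time: 10.7
ee_pos: [0.4897, -0.1762, 0.2706]
eef_rot: [-0.033, 0.999, 0.0, -0.0]
ft_force: [-10.2, -0.1, 4.2]
width: 0.0006
grip_force: 5.5
```

```bash
python3 -c "
from h import *
st(BC,BA)"
```

```text
t 10.7 tip local mm [-6.5 29. ] tip z 0.0884 tool x yaw rel -3.141 w 0.0005853938817774113 F [-10.2  -0.1   4.2]
```

>>> move_arm([
  {"dx":0,"dy":0,"dz":0,"spin":0},
  {"dx":1,"dy":0,"dz":0,"spin":0},
  {"dx":2,"dy":0,"dz":0,"spin":0},
  {"dx":0,"dy":0,"dz":-3,"spin":0},
  {"dx":3,"dy":0,"dz":-4,"spin":0},
  {"dx":4,"dy":2,"dz":-2,"spin":0},
  {"dx":0,"dy":4,"dz":0,"spin":0},
  {"dx":0,"dy":4,"dz":0,"spin":0},
  {"dx":0,"dy":4,"dz":0,"spin":0},
  {"dx":0,"dy":4,"dz":0,"spin":0},
  {"dx":0,"dy":0,"dz":0,"spin":0},
])

```text
time: 11.8
ee_pos: [0.378, 0.0002, 0.3603]
eef_rot: [-0.036, 0.999, 0.001, 0.0]
ft_force: [-0.2, -0.9, -1.0]
width: 0.0006
grip_force: 0.0
```

```bash
python3 - <<'E'
from h import *
st(BC,BA);T=tabs("top");S=tabs("side")
for a in(-.35,.35):
    for y,l in((.025,.042),(-.04,.022)):
        q=pt(BC,BA,(l*np.sin(a),y),.063+l*np.cos(a));print(a,y,"top",((proj(T,q)[0]-[310,160])*4).round(0),"side",((proj(S,q)[0]-[255,240])*4+[400,0]).round(0))
save("c7.png",np.hstack([cv2.resize(x,(400,400),interpolation=2) for x in(T["img"][160:260,310:410],S["img"][240:340,255:355])]))
E
```

```text
t 11.8 tip local mm [-106.1  212.4] tip z 0.1781 tool x yaw rel -3.135 w 0.0005515272895732752 F [-0.2 -0.9 -1. ]
top L [83, 84, 81, 65, 48, 38, 32, 88, 229, 230, 172, 157, 118, 83, 90, 94, 107, 87, 76, 59, 53, 53, 46, 45, 47, 46, 41, 37, 44, 61, 73, 76, 76, 76, 75] ang -0.3836114044350577
top R [95, 96, 89, 71, 48, 42, 42, 44, 47, 49, 49, 55, 65, 68, 93, 100, 123, 93, 96, 76, 110, 154, 160, 170, 227, 223, 127, 54, 46, 65, 81, 85, 86, 86, 85] ang 0.31099644128113985
side L [9, 12, 14, 21, 33, 45, 57, 64, 68, 65, 66, 65, 64, 66, 59, 50, 40, 33, 23, 14, 10, 9, 9, 11, 14, 16, 17, 15, 15, 16, 15, 17, 18, 18, 20] ang -0.34779320605008635
side R [19, 18, 16, 10, 10, 9, 11, 10, 11, 10, 10, 10, 10, 11, 9, 11, 10, 10, 10, 10, 11, 8, 11, 60, 158, 222, 217, 149, 72, 33, 27, 28, 30, 30, 30] ang 0.4239683247825129
-0.35 0.025 top [169. 185.] side [563.  79.]
-0.35 -0.04 top [267. 170.] side [639. 175.]
0.35 0.025 top [165. 137.] side [603.  56.]
0.35 -0.04 top [264. 145.] side [660. 162.]
```

View pics/c7.png

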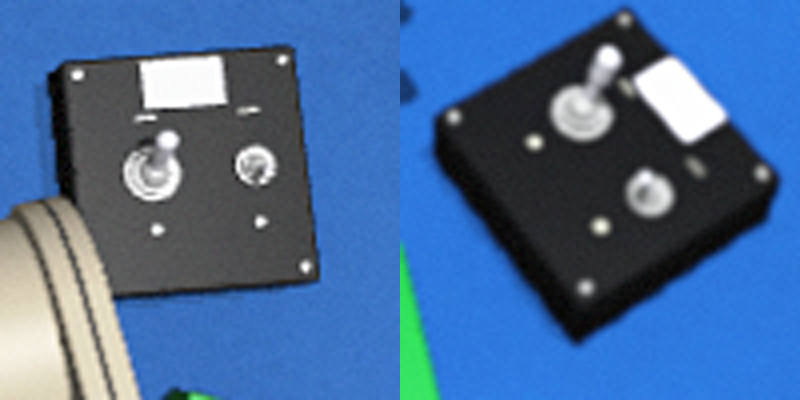

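The mains tip at top (168,138) and side (606,57) matches the on position. The aux tip is still off, the wheel tabs haven't changed and the arm is clear, so I'll hand in.

```bash
python3 -c "
from h import *
print(job.close_job())"
```

```text
the job is handed in; nothing more can be done
None
```

The job is handed in (no verdict was returned): from the camera images, the left tab is at mark 2 (about −0.36 rad), the right tab at mark 4 (about 0.37 rad, single views 0.31–0.42), mains on, small toggle off, and the arm clear of everything.

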